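# Tip the last plug blank out of its tall holder and sticker it on the seasoning stack

### The arm

A 6-joint arm with a two-finger parallel gripper is mounted at the origin on the work surface. World frame = base frame: x ahead of the robot, y to its left, z up, the work surface at z = 0. Lengths are in m, angles in rad, forces in N, time in s.
With the tool pointing down it reaches from about 0.25 to 0.85 m from the base axis. Payload 12.5 kg.
Tool frame: the origin (TCP) lies at the centre of the arm's flange, where the gripper is bolted on; the fingertips stand 186 mm ahead of it and the grasp point (between the pads) lies 167 mm ahead of it; z points along the fingers, y is the direction in which the jaws open and shut (so a half turn about z gives the same grasp; the last joint's range is limited). The gripper opens to 93 mm and grips with 3 to 60 N. Pads are 15 mm wide; open, the fingers measure 128 mm over their backs; the gripper's body (75 mm by 188 mm) begins 65 mm behind the grasp point.
Start: joints at [1.059, 0.351, 1.652, -0, 1.139, -0.085], TCP at [0.228, 0.501, 0.405] pointing down, gripper open.
Joint ranges: [-2.75, 2.75], [-0.79, 2.1], [0.01, 2.65], [-1.57, 4.71], [0.07, 3.14], [-2.87, 2.87]. Speed limits (rad/s): [2.22, 2.22, 2.79, 3.14, 3.14, 3.14].

### API

Orientations are given as a rotation vector (axis times angle).
In Python, from station import arm, effector, planner, vision, hand_in gives the robot as it stands. Calls block until the motion is done:
- arm.move_pose(position, orientation): joint-space move of the TCP to a pose.
- arm.line_to(position, speed=0.15, rotation=None): straight line of the TCP; rotation=None keeps the orientation; speed is the mean speed in m/s.
- arm.goto_joints(angles): joint-space move.
- effector.grip(opening, f_grip=None): opening from 0.0 (shut) to 1.0 (fully open); f_grip is the grip in N (None keeps the last); returns when the fingers have stopped.
- arm.wait(seconds).
- planner.inverse_kinematics(position, orientation): joint angles nearest the present ones, or None.
- arm.state(): the state.
- vision.snapshot(name): name is "scene" or "top" or "wrist"; returns the picture (400x640x3 uint8, red, green, blue); there is no depth.
- vision.camera_info(name): a dict with "fx", "fy", "cx", "cy" (pixels), "xyz" and "orientation" of the camera in the world. Camera axes: x right, y down, z forward; pixel columns grow to the right and rows downward; lengths in m; the calibration is good to about 2 mm. A picture is of the moment at which its call begins: read the wrist's pose just before it. camera_info takes no time and is no camera call; for the wrist camera it gives the pose at the moment of the call.
A pose or a line that the arm cannot do raises arm.MotionError and nothing moves.
- hand_in(): hands the job in, once; it reports no verdict.
The state is a dict: "t": time; "q": joint angles; "dq": joint speeds; "tau": joint torques, N m; "position": TCP position; "tcp_rot": TCP orientation; "force": force on the tool from outside, world axes, zero at the start; "ft_torque": the same for the moment, N m; "opening": opening from 0.0 (shut) to 1.0 (fully open).
Only numpy, scipy, OpenCV 4.12 (cv2) and the standard library are available. Lean on these libraries where they do the work, as an engineer would, in place of code of your own. Each camera call takes 0.05 s, during which the arm holds its last target. There are 200 camera calls.

### The job

The last cherry plug blank has slipped down in the tall blue square holder, too deep to grip: tip the holder right over, low above the open worktop, so that the blank slides out by itself without a drop, and leave the empty holder on the worktop, lying or standing, clear of the seasoning stand. On the stand, lay the loose spacer stick across the three lower blanks near their bare ends, parallel to the stick already there, and then lay the loose blank squarely across both sticks, in line with the lower blanks and overhanging the sticks about equally at its two ends, so that it rests level on the two sticks alone. Do not disturb the three lower blanks, the stick already laid or the other things on the bench.

Things in the scene. Friction and masses are not known exactly. Their poses are not given: they have to be found in the camera images.
- holder: tall holder: blue steel box section 52 x 52 mm outside, 170 mm tall, open top, black foot cap (inside floor 6 mm up), about 0.36 kg. Its smooth white lining (bore 42 x 42 mm) stands 2 mm proud. Origin: centre of the underside; z runs up its axis to the mouth, x and y square to its faces. The blank slides out once the mouth points some 20 degrees below level (lining friction 0.25; 0.6 elsewhere).
- holder_rim (a point): centre of the holder's mouth, 172 mm from its underside along its axis
- blank: the loose blank: cherry-coloured wood, 28 x 28 mm in section and 105 mm long, ends sealed red, about 55 g; it starts standing in the holder, its top about 60 mm below the mouth. The worktop between holder and stand starts clear. Origin at the centre of one end; z runs along its length.
- blank_mid (a point): centre of the loose blank, half way along its length and in the middle of its section
- stand: seasoning stand, fixed: plywood board 150 (x) x 170 (y) x 12 mm with two bearer strips 14 mm high across it at x = +35 and -35 mm. Origin: centre of the board's underside, z up. The three lower blanks lie on the strips side by side, along x; their tops are 54 mm above the worktop.
- lower1: lower blank on the stand: cherry-coloured wood, 28 x 28 mm in section and 105 mm long, ends sealed red, lying along the stand's x at about y = +48 mm of the stand. Origin at the centre of its underside, x along its length.
- lower2: lower blank on the stand: cherry-coloured wood, 28 x 28 mm in section and 105 mm long, ends sealed red, lying along the stand's x at about y = 0 mm of the stand. Origin at the centre of its underside, x along its length.
- lower3: lower blank on the stand: cherry-coloured wood, 28 x 28 mm in section and 105 mm long, ends sealed red, lying along the stand's x at about y = -48 mm of the stand. Origin at the centre of its underside, x along its length.
- spacer_laid: spacer stick already laid across the three lower blanks: dark wood 14 x 14 mm, 150 mm long, near x = -35 mm of the stand; its top is 68 mm above the worktop. Origin at the centre of its underside, y along its length.
- spacer_loose: loose spacer stick, lying on the worktop: dark wood 14 x 14 mm, 150 mm long, 20 g. Origin at the centre of its underside, y along its length. It belongs across the lower blanks near x = +35 mm of the stand.
- head_joint: bystander: brass whistle head joint, 126 mm long, 27 mm across. Origin under its middle, x along its length.
- plug: bystander: turned cherry fipple plug, 62 mm long, 22 mm across, lying on its planed flat. Origin under its middle, x along its length.
- gauge: bystander: stubby chrome depth gauge lying flat: cross-foot 78 mm along y, barrel and rod 94 mm along x, 16 mm high. Origin under its middle.
- tin: bystander: round aluminium wax tin, 71 mm across, 34 mm high. Origin under its middle.
- cork_block: bystander: cork sanding block 110 (x) x 60 (y) x 30 mm. Origin under its middle.
Things that resemble listed ones, but are neither listed nor needed, are in the scene too. What is shaped like the lower2 but black or purple is not meant. There is more than one size of the holder; the job needs the middle-sized.

How it is judged:
On the way, in this order (a step that is already met when the one before it is completed fails the run):
1. the holder is tipped over with the blank still in it (angle between holder's own z axis and vertical above 1.2 rad and z of blank_mid in the frame of holder between 0 and 0.172 m and x of blank_mid in the frame of holder between -0.03 and 0.03 m and y of blank_mid in the frame of holder between -0.03 and 0.03 m), for 0.05 s.
2. the blank has slid out of the holder and lies on the worktop (not (z of blank_mid in the frame of holder between 0 and 0.172 m and x of blank_mid in the frame of holder between -0.03 and 0.03 m and y of blank_mid in the frame of holder between -0.03 and 0.03 m) and height (world z) of blank_mid below 0.03 m and contact force between blank and the fingers below 0.05 N), for 0.1 s.
At the end, for the whole second after the job is handed in: The blank lies level and still on both sticks only, within 14 deg of the stand's x, its middle within 30 mm (x) and 62 mm (y) of the stand's. Sticks lie 15-53 mm either side of the middle on the lower blanks, the loose one within 11 deg and 35 mm in y. Holder still on the worktop, off the stand (z of blank_mid in the frame of stand between 0.078 and 0.088 m and x of blank_mid in the frame of stand between -0.03 and 0.03 m and y of blank_mid in the frame of stand between -0.062 and 0.062 m and angle between the z axis of blank and the x axis of stand, either way round below 0.25 rad and angle between blank's own z axis and vertical between 1.5 and 1.64 rad and contact force between blank and spacer_laid above 0.03 N and contact force between blank and spacer_loose above 0.03 N and contact force between blank and lower1 below 0.01 N and contact force between blank and lower2 below 0.01 N and contact force between blank and lower3 below 0.01 N and x of spacer_loose in the frame of stand between 0.015 and 0.053 m and y of spacer_loose in the frame of stand between -0.035 and 0.035 m and angle between the y axis of spacer_loose and the y axis of stand, either way round below 0.2 rad and x of spacer_laid in the frame of stand between -0.053 and -0.015 m and z of spacer_loose in the frame of stand between 0.049 and 0.071 m and z of spacer_laid in the frame of stand between 0.049 and 0.071 m and linear speed of each of blank, holder below 0.02 m/s and height (world z) of holder between -0.01 and 0.04 m and contact force between holder and stand below 0.01 N); the robot touches nothing.
It fails at once if the fingers touch the blank while its middle is still inside the holder ((z of blank_mid in the frame of holder between 0 and 0.172 m and x of blank_mid in the frame of holder between -0.03 and 0.03 m and y of blank_mid in the frame of holder between -0.03 and 0.03 m) and contact force between blank and the fingers above 0.5 N).
It fails at once if the blank is dropped (moves faster than 1.4 m/s) (linear speed of blank above 1.4 m/s).
It fails at once if a lower blank or the stick already laid is moved by more than 15 mm (distance of any of lower1, lower2, lower3, spacer_laid from where it was at the start of the episode above 0.015 m).
It fails at once if the head joint, plug, gauge, tin or cork block is moved by more than 20 mm (distance of any of head_joint, plug, gauge, tin, cork_block from where it was at the start of the episode above 0.02 m).
It also fails if it takes over 72 s, if anything falls off the work surface, if the arm or the gripper's body presses on something with over 40 N, if the wrist force passes 120 N, or if a joint passes its speed limit or range.

## Working session

There is one attempt and no reset: what is moved stays moved. The work goes in short steps, each a Python script; the robot and the scene stay as the last script left them, time stands still between calls to the robot, and variables do not carry over. Pictures are saved under pics/ and viewed, about 8 in all and at most 12, crops included, and the job is handed in when it is done.

```bash
ls; mkdir -p pics; python3 - <<'E'
from station import arm, effector, planner, vision
import cv2
for n in ("top","scene"):
    im=vision.snapshot(n); cv2.imwrite(f"pics/{n}0.png",im[:,:,::-1]); print(n,vision.camera_info(n))
print(vision.camera_info("wrist")); print(arm.state())
E
```

```text
pics
top {'fx': 380.56415263789546, 'fy': 380.56415263789546, 'cx': 313.6459207535137, 'cy': 199.52700307023795, 'xyz': array([0.34283334, 0.0196886 , 1.11845079]), 'orientation': array([-2.00726805,  2.2151965 , -0.24095197])}
scene {'fx': 417.32826819517834, 'fy': 417.32826819517834, 'cx': 317.5578742103967, 'cy': 196.80851505207107, 'xyz': array([ 1.06270444, -0.68439993,  0.7271119 ]), 'orientation': array([-2.1104038 , -0.68910789,  0.35349974])}
{'fx': 299.15931541283345, 'fy': 299.15931541283345, 'cx': 325.8226073734607, 'cy': 197.99217109083676, 'xyz': array([0.15800904, 0.53245831, 0.38373538]), 'orientation': array([2.43641608, 1.56698247, 0.22107088])}
{'t': 0.1, 'q': array([ 1.05938907e+00,  3.51176583e-01,  1.65234716e+00, -3.24092577e-05,
        1.13908237e+00, -8.45956264e-02]), 'dq': array([ 1.88288514e-03, -6.39349302e-04, -1.40197616e-03, -1.24234326e-04,
       -1.22777468e-06, -9.23201205e-04]), 'tau': array([-1.13001162e-03, -4.98042798e+01, -2.85702932e+01,  6.99563487e-02,
        2.39309028e-02, -1.18048666e-05]), 'position': array([0.22760567, 0.50057186, 0.40426324]), 'tcp_rot': array([-6.65278919e-01, -3.07006729e+00,  1.53521654e-03]), 'force': array([ 0.57794078,  0.75241439, -0.85389578]), 'ft_torque': array([-0.01138112,  0.04634033,  0.04461231]), 'opening': 1.0013304119686819}
```

View pics/top0.png

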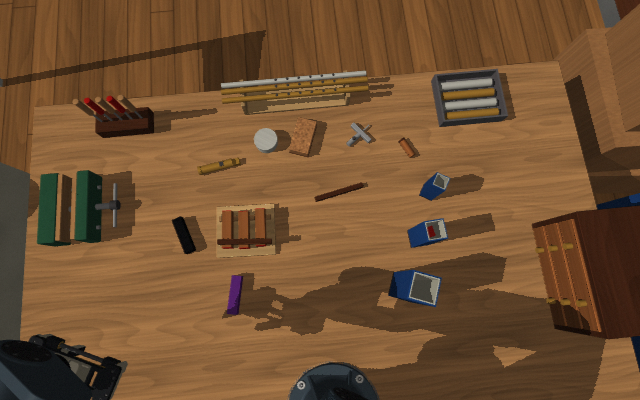

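View pics/scene0.png

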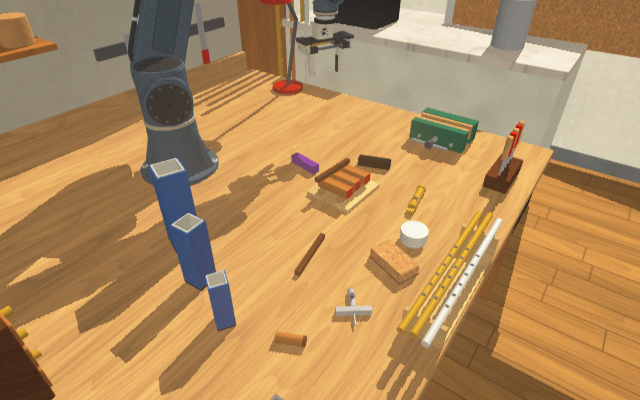

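Top view: three blue holders, small (435,186), middle (427,233, a red end visible inside) and large (415,287). The stand is at (247,230), the loose stick at (341,191). Decoys are the black block (184,235) and the purple one (235,295). I choose the middle holder and check it in a close crop.

```bash
cat > h.py <<'E'
from station import arm, effector, planner, vision, hand_in
import numpy as np, cv2
from scipy.spatial.transform import Rotation as R
def ray(name,uv,z,ci=None):
    ci=ci or vision.camera_info(name)
    d=R.from_rotvec(ci["orientation"]).apply([(uv[0]-ci["cx"])/ci["fx"],(uv[1]-ci["cy"])/ci["fy"],1])
    return ci["xyz"]+d*(z-ci["xyz"][2])/d[2]
def proj(name,P,ci=None):
    ci=ci or vision.camera_info(name)
    c=R.from_rotvec(ci["orientation"]).inv().apply(np.atleast_2d(P)-ci["xyz"])
    return c[:,:2]/c[:,2:]*[ci["fx"],ci["fy"]]+[ci["cx"],ci["cy"]]
def down(yaw):  # tool z down, tool y (jaw axis) at angle yaw from world x
    y=np.array([np.cos(yaw),np.sin(yaw),0]); z=np.array([0,0,-1.]); x=np.cross(y,z)
    return R.from_matrix(np.c_[x,y,z]).as_rotvec()
def save(im,fn,box=None,s=1):
    if box: im=im[box[1]:box[3],box[0]:box[2]]
    cv2.imwrite(fn,cv2.resize(im,None,fx=s,fy=s,interpolation=cv2.INTER_CUBIC)[:,:,::-1])
E
python3 - <<'E'
from h import *
im=cv2.imread("pics/top0.png")[:,:,::-1]
a=im[160:310,205:405]; b=im[160:310,385:455+130-60]
o=np.hstack([im[165:265,205:375],im[165:265,400:455]])
o=cv2.resize(o,None,fx=3.5,fy=3.5,interpolation=cv2.INTER_CUBIC)
cv2.imwrite("pics/crop1.png",o[:,:,::-1]); print(o.shape)
for n,uv in dict(base=(333,390),st=(247,230),hold=(415,240),stick=(341,191)).items(): print(n,ray("top",uv,0))
E
```

```text
(350, 788, 3)
base [ 0.05412159 -0.00681625  0.        ]
st [0.51302706 0.198447   0.        ]
hold [ 0.43496724 -0.29134064  0.        ]
stick [ 0.60360122 -0.09154368  0.        ]
```

View pics/crop1.png

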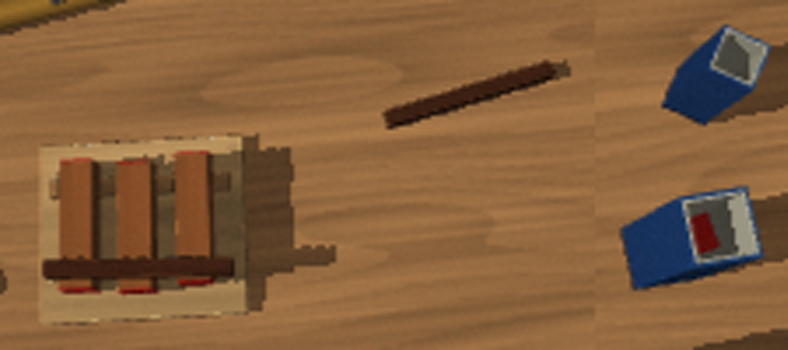

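The middle holder holds the red-ended blank: mouth corners (crop) at (682,198), (748,187), (762,250), (697,263). Board corners are (38,146), (243,136), (247,313), (40,324), and stick ends are about (387,120) and (553,69). The laid stick is at the robot-side end.

```bash
python3 - <<'E'
from h import *
L=lambda p:(p[0]/3.5+205,p[1]/3.5+165); Rr=lambda p:((p[0]-595)/3.5+400,p[1]/3.5+165)
def show(n,pts,z):
    P=np.array([ray("top",p,z) for p in pts]); print(n,P.round(4).tolist(),"mean",P.mean(0).round(4)); 
    for a,b in zip(P,np.roll(P,-1,0)): print("  len %.4f ang %.1f"%(np.linalg.norm(b-a),np.degrees(np.arctan2(*(b-a)[1::-1]))))
show("mouth",[Rr(p) for p in[(682,198),(748,187),(762,250),(697,263)]],.170)
show("hbase",[Rr(p) for p in[(622,230),(636,290)]],0)
show("board",[L(p) for p in[(38,146),(243,136),(247,313),(40,324)]],.012)
show("stick",[L(p) for p in[(387,120),(553,69)]],.014)
show("laid",[L(p) for p in[(43,269),(234,267)]],.068)
for x in((60,159,95,159),(117,160,155,160),(175,152,211,151)): show("blank far top",[L(x[:2]),L(x[2:])],.054)
E
```

```text
mouth [[0.4645, -0.276, 0.17], [0.4678, -0.3247, 0.17], [0.4218, -0.3269, 0.17], [0.4171, -0.2791, 0.17]] mean [ 0.4428 -0.3017  0.17  ]
  len 0.0488 ang -86.2
  len 0.0460 ang -177.3
  len 0.0480 ang 95.5
  len 0.0475 ang 3.8
hbase [[0.4643, -0.2741, 0.0], [0.4131, -0.2782, 0.0]] mean [ 0.4387 -0.2762  0.    ]
  len 0.0513 ang -175.5
  len 0.0513 ang 4.5
board [[0.5896, 0.284, 0.012], [0.5812, 0.1108, 0.012], [0.4323, 0.1189, 0.012], [0.4401, 0.289, 0.012]] mean [0.5108 0.2007 0.012 ]
  len 0.1735 ang -92.8
  len 0.1491 ang 176.9
  len 0.1703 ang 87.4
  len 0.1495 ang -1.9
stick [[0.5826, -0.0121, 0.014], [0.6131, -0.158, 0.014]] mean [ 0.5979 -0.085   0.014 ]
  len 0.1491 ang -78.2
  len 0.1491 ang 101.8
laid [[0.4779, 0.2711, 0.068], [0.4647, 0.1213, 0.068]] mean [0.4713 0.1962 0.068 ]
  len 0.1504 ang -95.0
  len 0.1504 ang 85.0
blank far top [[0.5677, 0.2567, 0.054], [0.5649, 0.2284, 0.054]] mean [0.5663 0.2426 0.054 ]
  len 0.0284 ang -95.6
  len 0.0284 ang 84.4
blank far top [[0.5623, 0.2107, 0.054], [0.5593, 0.18, 0.054]] mean [0.5608 0.1953 0.054 ]
  len 0.0309 ang -95.6
  len 0.0309 ang 84.4
blank far top [[0.5643, 0.1634, 0.054], [0.5622, 0.1342, 0.054]] mean [0.5633 0.1488 0.054 ]
  len 0.0293 ang -94.0
  len 0.0293 ang 86.0
```

Sizes and angles agree with the description. Plan: grip the holder from the +y side with the tool pitched 30° below level. A 180° spin of joint 6 then gives a 120° tilt, with the mouth facing +y towards the clear worktop. Next I check reach.

```bash
cat >> h.py <<'E'
HEAD=np.radians(-86.0)
def side(P,spin=0,pitch=30,head=HEAD,flip=1):
    """grasp point P, tool pointing along head and pitch deg below level; returns TCP position, rotvec"""
    p=np.radians(pitch); z=np.array([np.cos(head)*np.cos(p),np.sin(head)*np.cos(p),-np.sin(p)])
    y=flip*np.array([-np.sin(head),np.cos(head),0]); x=np.cross(y,z)
    r=R.from_rotvec(z*np.radians(spin))*R.from_matrix(np.c_[x,y,z])
    return np.array(P)-.167*z, r.as_rotvec()
E
python3 - <<'E'
from h import *
H=np.array([.4405,-.302,.085])
np.set_printoptions(precision=2,suppress=True)
for pitch in(30,25):
  for flip in(1,-1):
    for nm,P in dict(pre=H+[0,.12,.03],grasp=H,up=H+[0,.1,.15],tip=[.42,-.2,.085]).items():
      print(pitch,flip,nm,[planner.inverse_kinematics(*side(P,s,pitch,flip=flip)) for s in(0,90,180,-90)])
print(ray("top",(400,297),0),ray("top",(390,290),0), ray("top",(420,195),0))
E
```

```text
30 1 pre [array([-0.01,  0.61,  2.1 , -1.4 ,  1.07,  1.07]), array([-0.01,  0.61,  2.1 , -1.4 ,  1.07,  2.64]), array([-0.01,  0.61,  2.1 , -1.4 ,  1.07, -2.07]), array([-0.01,  0.61,  2.1 , -1.4 ,  1.07, -0.5 ])]
30 1 grasp [array([-0.29,  0.68,  2.08,  4.59,  0.96,  1.14]), array([-0.29,  0.68,  2.08,  4.59,  0.96,  2.71]), array([-0.29,  0.68,  2.08,  4.59,  0.96, -2.  ]), array([-0.29,  0.68,  2.08,  4.59,  0.96, -0.43])]
30 1 up [array([-0.06,  0.34,  2.07, -1.29,  1.11,  0.74]), array([-0.06,  0.34,  2.07, -1.29,  1.11,  2.31]), array([-0.06,  0.34,  2.07, -1.29,  1.11, -2.4 ]), array([-0.06,  0.34,  2.07, -1.29,  1.11, -0.83])]
30 1 tip [array([-0.06,  0.67,  2.15, -1.51,  1.04,  1.19]), array([-0.06,  0.67,  2.15, -1.51,  1.04,  2.76]), array([-0.06,  0.67,  2.15, -1.51,  1.04, -1.95]), array([-0.06,  0.67,  2.15, -1.51,  1.04, -0.38])]
30 -1 pre [array([-0.01,  0.61,  2.1 , -1.4 ,  1.07, -2.07]), array([-0.01,  0.61,  2.1 , -1.4 ,  1.07, -0.5 ]), array([-0.01,  0.61,  2.1 , -1.4 ,  1.07,  1.07]), array([-0.01,  0.61,  2.1 , -1.4 ,  1.07,  2.64])]
30 -1 grasp [array([-0.29,  
[... 1692 characters left out ...]
 -1 grasp [array([-0.27,  0.73,  2.08,  4.54,  1.05, -1.93]), array([-0.27,  0.73,  2.08,  4.54,  1.05, -0.36]), array([-0.27,  0.73,  2.08,  4.54,  1.05,  1.21]), array([-0.27,  0.73,  2.08,  4.54,  1.05,  2.78])]
25 -1 up [array([-0.04,  0.38,  2.09, -1.36,  1.17, -2.31]), array([-0.04,  0.38,  2.09, -1.36,  1.17, -0.74]), array([-0.04,  0.38,  2.09, -1.36,  1.17,  0.83]), array([-0.04,  0.38,  2.09, -1.36,  1.17,  2.4 ])]
25 -1 tip [array([-0.03,  0.72,  2.14, -1.54,  1.12, -1.88]), array([-0.03,  0.72,  2.14, -1.54,  1.12, -0.31]), array([-0.03,  0.72,  2.14, -1.54,  1.12,  1.26]), array([-0.03,  0.72,  2.14, -1.54,  1.12,  2.83])]
[ 0.28 -0.22  0.  ] [ 0.3 -0.2  0. ] [ 0.57 -0.33  0.  ]
```

```bash
python3 - <<'E'
from h import *
H=np.array([.4405,-.302,0])
np.set_printoptions(precision=2,suppress=True)
for pitch in(32,35,40,45):
  for z in(.085,.1,.115):
    a,b=[planner.inverse_kinematics(*side(P,0,pitch,flip=1)) for P in(H+[0,0,z],H+[0,.1,z+.05])]
    print(pitch,z,a,b)
for p in (15,20,25,30):
  for hd in(-75,-60,-45,-30,0,30):
    print(p,hd,planner.inverse_kinematics(*side([.46,-.1,.085],180,p,head=np.radians(hd))))
E
```

```text
32 0.085 [-0.3   0.67  2.08  4.61  0.92  1.11] [-0.07  0.54  2.11 -1.4   1.02  0.99]
32 0.1 [-0.3   0.63  2.09  4.64  0.92  1.06] [-0.07  0.51  2.1  -1.38  1.03  0.94]
32 0.115 [-0.3   0.59  2.09  4.66  0.91  1.02] [-0.07  0.47  2.1  -1.35  1.04  0.9 ]
35 0.085 [-0.32  0.64  2.08  4.65  0.86  1.05] [-0.09  0.51  2.1  -1.36  0.98  0.93]
35 0.1 [-0.32  0.61  2.08  4.68  0.86  1.01] [-0.09  0.48  2.1  -1.33  0.98  0.89]
35 0.115 [-0.32  0.57  2.08  4.71  0.86  0.96] [-0.09  0.45  2.1  -1.31  0.99  0.85]
40 0.085 [-0.35  0.6   2.07 -1.55  0.78  0.94] [-0.12  0.48  2.1  -1.28  0.9   0.83]
40 0.1 [-0.35  0.57  2.07 -1.52  0.78  0.89] [-0.12  0.44  2.09 -1.25  0.91  0.79]
40 0.115 [-0.35  0.53  2.07 -1.48  0.78  0.84] [-0.12  0.41  2.09 -1.23  0.93  0.74]
45 0.085 [-0.38  0.57  2.06 -1.45  0.7   0.81] [-0.15  0.44  2.09 -1.19  0.84  0.72]
45 0.1 [-0.38  0.54  2.06 -1.4   0.7   0.76] [-0.15  0.41  2.08 -1.16  0.85  0.67]
45 0.115 [-0.38  0.5   2.06 -1.36  0.71  0.7 ] [-0.15  0.38  2.08 -1.13  0.87  0.62]
15 -75 [ 0.23  0.83  2.09 -1.54  1.31 -1.8 ]
15 -60 [ 0.2   0.82  2.24  4.41  1.28 -1.65
[... 279 characters left out ...]
.09  0.76  2.38  4.01  1.23 -1.57]
20 -30 [-0.1   0.79  2.49  3.55  1.35 -1.51]
20 0 [-0.63  0.8   2.51  2.54  1.36 -1.67]
20 30 [-0.87  0.76  2.3   1.72  1.21 -1.48]
25 -75 [ 0.19  0.72  2.11 -1.49  1.14 -1.91]
25 -60 [ 0.16  0.7   2.26  4.44  1.08 -1.77]
25 -45 [ 0.06  0.69  2.39  4.01  1.09 -1.62]
25 -30 [-0.11  0.71  2.49  3.54  1.18 -1.55]
25 0 [-0.61  0.71  2.51  2.55  1.2  -1.62]
25 30 [-0.84  0.69  2.31  1.71  1.11 -1.42]
30 -75 [ 0.17  0.67  2.12 -1.46  1.05 -1.98]
30 -60 [ 0.13  0.64  2.26  4.47  0.97 -1.84]
30 -45 [ 0.04  0.63  2.38  4.03  0.96 -1.69]
30 -30 [-0.13  0.63  2.48  3.54  1.01 -1.59]
30 0 [-0.58  0.63  2.5   2.55  1.04 -1.56]
30 30 [-0.81  0.63  2.3   1.69  1.01 -1.34]
```

```bash
python3 - <<'E'
from h import *
H=np.array([.4405,-.302,.108])
np.set_printoptions(precision=2,suppress=True)
ik=lambda *a,**k:planner.inverse_kinematics(*side(*a,**k))
hd=np.array([np.cos(HEAD),np.sin(HEAD),0])
print("wp",ik(H-hd*.2+[0,0,.17],0,40))
print("pre",ik(H-hd*.1+[0,0,.08],0,40)); print("g",ik(H,0,40))
for h in(-84,-78):
  h=np.radians(h)
  for y in(-.09,-.19):
    P=np.array([.46,y,0])
    print([ik(P+[0,0,.26],s,45,head=h) for s in(0,-90,-180)],[ik(P+[0,0,.075],-180,p,head=h) for p in(45,30,22)])
E
```

```text
wp [ 0.12  0.19  2.02 -0.96  1.21  0.54]
pre [-0.12  0.35  2.09 -1.19  0.94  0.68]
g [-0.35  0.55  2.07 -1.5   0.78  0.87]
[array([ 0.1 ,  0.24,  1.95, -0.89,  1.14,  0.47]), array([ 0.1 ,  0.24,  1.95, -0.89,  1.14, -1.1 ]), array([ 0.1 ,  0.24,  1.95, -0.89,  1.14, -2.67])] [array([ 0.1 ,  0.6 ,  2.05, -1.13,  0.9 , -2.23]), array([ 0.19,  0.72,  2.02, -1.27,  1.12, -2.01]), array([ 0.23,  0.8 ,  2.  , -1.32,  1.25, -1.93])]
[array([-0.12,  0.23,  1.98, -0.97,  0.99,  0.35]), array([-0.12,  0.23,  1.98, -0.97,  0.99, -1.22]), array([-0.12,  0.23,  1.98, -0.97,  0.99, -2.79])] [array([-0.12,  0.59,  2.07, -1.3 ,  0.79, -2.26]), array([-0.03,  0.71,  2.07, -1.49,  1.04, -1.99]), array([ 0.  ,  0.79,  2.06, -1.55,  1.18, -1.89])]
[array([ 0.1 ,  0.21,  2.  , -0.93,  1.07,  0.42]), array([ 0.1 ,  0.21,  2.  , -0.93,  1.07, -1.15]), array([ 0.1 ,  0.21,  2.  , -0.93,  1.07, -2.72])] [array([ 0.1 ,  0.58,  2.09, -1.23,  0.84, -2.22]), array([ 0.19,  0.71,  2.08, -1.39,  1.08, -1.98]), array([ 0.23,  0.79,  2.06, -1.43,  1.21, -1.88])]
[array([-0.14,  0.19,  2.02, -1.  ,  0.91,  0.3 ]), array([-0.14,  0.19,  2.02, -1.  ,  0.91, -1.27]), array([-0.14,  0.19,  2.02, -1.  ,  0.91, -2.85])] [array([-0.14,  0.57,  2.11, -1.43,  0.74, -2.24]), array([-0.04,  0.7 ,  2.12,  4.66,  1.  , -1.94]), array([-0.01,  0.78,  2.12,  4.6 ,  1.15, -1.84])]
```

```bash
python3 - <<'E'
from h import *
H=np.array([.4405,-.302,.108]); hd=np.array([np.cos(HEAD),np.sin(HEAD),0])
arm.move_pose(*side(H-hd*.2+[0,0,.17],0,40))
p,o=side(H-hd*.1+[0,0,.084],0,40); arm.move_pose(p,o)
p,o=side(H-hd*.055+[0,0,.046],0,40); arm.line_to(p,.12,o)
s=arm.state(); print(s["t"],s["position"]-p,s["q"].round(2))
a=vision.snapshot("wrist"); b=vision.snapshot("scene")
o=np.hstack([cv2.resize(a,(480,300)),cv2.resize(b[100:350,60:360],(320,300))]); save(o,"pics/pre.png")
E
```

```text
3.6083 [0.00026361 0.00051059 0.00055691] [-0.22  0.43  2.09 -1.32  0.86  0.75]
```

View pics/pre.png

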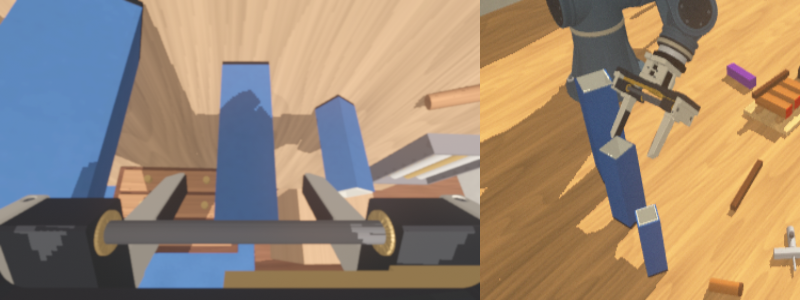

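The holder is centred between the fingers (245 against 245 in the wrist view). The large holder on the left looks close to the gripper body, so I measure it before going on.

```bash
python3 - <<'E'
from h import *
im=cv2.imread("pics/top0.png")[:,:,::-1]
save(im,"pics/big.png",(380,255,460,320),7)
E
```

```text
(no output)
```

View pics/big.png

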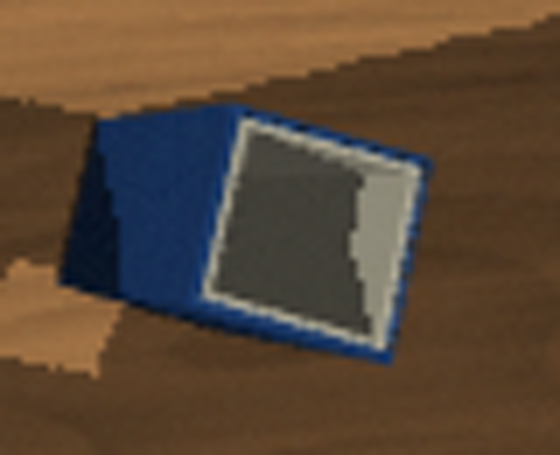

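```bash
python3 - <<'E'
from h import *
L=lambda p:(p[0]/7+380,p[1]/7+255)
for p in((97,120),(60,283)): print(ray("top",L(p),0).round(3))
for z in(.17,.2,.23): print(z,[ray("top",L(p),z)[:2].round(3).tolist() for p in((238,103),(433,158),(393,362),(197,303))])
ci=vision.camera_info("wrist"); print(arm.state()["force"])
E
```

```text
[ 0.349 -0.216  0.   ]
[ 0.286 -0.192  0.   ]
0.17 [[0.349, -0.23], [0.324, -0.295], [0.257, -0.27], [0.283, -0.206]]
0.2 [[0.349, -0.222], [0.324, -0.285], [0.26, -0.261], [0.285, -0.199]]
0.23 [[0.349, -0.215], [0.325, -0.275], [0.263, -0.252], [0.287, -0.191]]
[ 1.08861845  0.51579558 -0.67654274]
```

The large holder's corner at (0.349,-0.217), about 0.23 m tall, would be hit by the gripper body, whose edge would reach x≈0.342. So I first grip the rim from above with the jaws along y, and set the holder upright on the open worktop.

```bash
python3 - <<'E'
from h import *
H=np.array([.4405,-.302,.108]); hd=np.array([np.cos(HEAD),np.sin(HEAD),0])
p,o=side(H-hd*.12+[0,0,.15],0,40); arm.line_to(p,.2,o)
c=[(planner.inverse_kinematics([.4405,-.302,.43],down(np.radians(y))),y) for y in(94,-86)]
print(c); y=min(c,key=lambda a:abs(a[0][5]))[1]; o=down(np.radians(y))
arm.move_pose([.4405,-.302,.43],o)
arm.line_to([.4405,-.302,.319],.12)
effector.grip(0.3,40); s=arm.state(); print(s["t"],s["opening"]*93,s["force"])
arm.line_to([.4405,-.302,.36],.1); print(arm.state()["force"])
arm.line_to([.46,-.19,.36],.15); arm.line_to([.46,-.19,.3215],.08); print(arm.state()["force"])
save(vision.snapshot("scene"),"pics/set.png",(100,80,400,330),2)
print(arm.state()["t"],y)
E
```

```text
[(array([-6.88161069e-01,  2.96134451e-01,  1.66271492e+00, -4.44089210e-16,
        1.18274328e+00, -2.32877057e+00]), 94), (array([-6.88161069e-01,  2.96134451e-01,  1.66271492e+00, -4.44089210e-16,
        1.18274328e+00,  8.12822087e-01]), -86)]
7.275 52.16155067612827 [-0.49579597  1.36845456  0.86755552]
[ 0.81036437  0.18180078 -5.46799721]
[ 0.07385264 -0.71767197 -5.04445339]
9.425 -86
```

View pics/set.png

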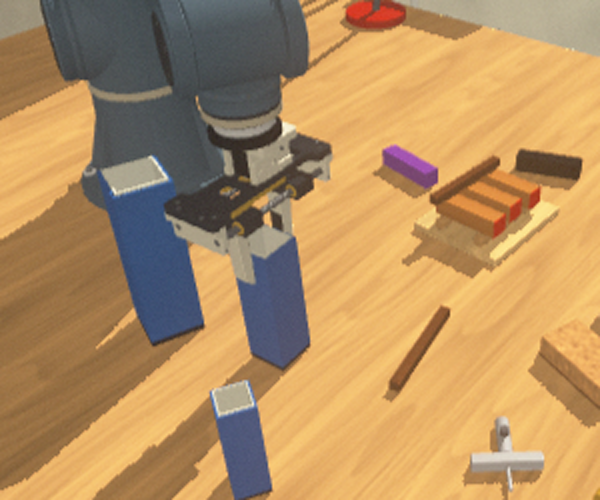

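```bash
python3 - <<'E'
from h import *
arm.line_to([.46,-.19,.3185],.05); print(arm.state()["force"]); effector.grip(1.0)
arm.line_to([.46,-.19,.41],.2)
H=np.array([.46,-.19,.108]); hd=np.array([np.cos(HEAD),np.sin(HEAD),0])
def go(P,spin,pitch,v=.15):
    p,o=side(P,spin,pitch); arm.line_to(p,v,o)
p,o=side(H-hd*.13+[0,0,.13],0,40); arm.move_pose(p,o)
go(H-hd*.077+[0,0,.064],0,40)
go(H,0,40,.1); print(arm.state()["force"],arm.state()["q"].round(2))
effector.grip(.3,55); s=arm.state(); print(s["t"],s["opening"]*93,s["force"])
go(H+[0,0,.05],0,40,.08); print(arm.state()["force"])
P=np.array([.46,-.10,.26])
go(P,0,45); q=arm.state()["q"]; print(q.round(2))
for k in(1,2,3):
    t=q.copy(); t[5]-=k*np.pi/3; arm.goto_joints(t); print(arm.state()["t"],arm.state()["force"])
save(np.hstack([vision.snapshot("scene")[50:350,100:450],vision.snapshot("top")[50:350,200:550]]),"pics/spun.png",s=1.14)
E
```

```text
[ 0.63018012  1.00486324 -2.69544908]
[0.00635641 0.28559618 0.2209031 ] [-0.09  0.56  2.05 -1.29  0.91  0.88]
14.6333 51.67207495601961 [0.32619065 0.5127365  2.06949209]
[ 0.19714415 -0.23882066 -4.52612877]
[ 0.08  0.25  1.94 -0.89  1.15  0.48]
17.4667 [-0.18389403 -0.70378184 -4.91420811]
18.45 [ 0.13401748  0.41217043 -6.07608056]
19.4333 [ 1.00371173 -0.79109715 -5.57098966]
```

View pics/spun.png

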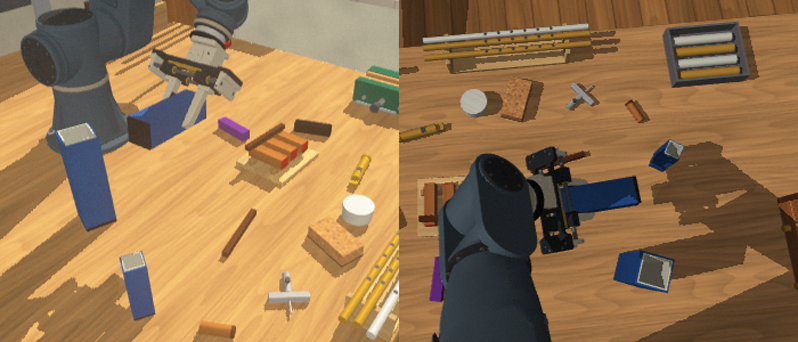

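The holder is level at height with the mouth towards the stand, and the worktop below is clear. Now I lower it and tip slowly.

```bash
python3 - <<'E'
from h import *
def go(P,spin,pitch,v=.15):
    p,o=side(P,spin,pitch); arm.line_to(p,v,o)
P=np.array([.46,-.10,.26])
go(P*[1,1,0]+[0,0,.075],180,45,.12); print(arm.state()["force"])
P[2]=.075
for pt,v in((37,.06),(31,.04),(26,.03),(22,.03)): go(P,180,pt,v); print(arm.state()["t"],arm.state()["force"])
arm.wait(.4); print(arm.state()["force"])
save(np.hstack([vision.snapshot("scene")[50:350,100:450],vision.snapshot("wrist")[50:350,150:500]]),"pics/tip.png",s=1.14)
E
```

```text
[-0.03718442 -0.1689267  -4.54614394]
21.7583 [-0.26083051 -0.24607176 -4.68356939]
22.3417 [-0.83785785  0.13218356 -4.87638436]
22.975 [ 0.31045114 -0.2188551  -4.7707368 ]
23.5167 [ 0.75809013  0.51362102 -3.33385029]
[ 0.31017704  0.30009052 -5.08172013]
```

View pics/tip.png

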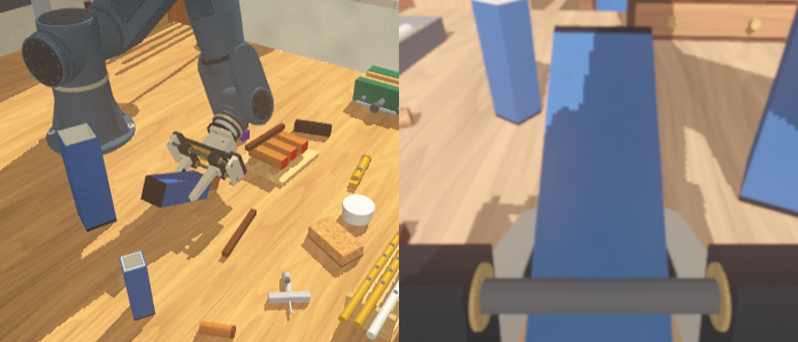

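```bash
python3 - <<'E'
from h import *
hd=np.array([np.cos(HEAD),np.sin(HEAD),0])
def go(P,spin,pitch,v=.15):
    p,o=side(P,spin,pitch); arm.line_to(p,v,o)
P=np.array([.46,-.10,.075])
go(P+hd*.075+[0,0,.004],180,22,.05); print(arm.state()["force"],arm.state()["q"].round(2))
go(P+hd*.085+[0,0,.05],180,26,.1)
go(P+hd*.085+[0,0,.185],180,45,.2)
save(np.hstack([vision.snapshot("scene")[50:350,100:450],vision.snapshot("top")[50:350,200:550]]),"pics/out.png",s=1.14)
print(arm.state()["t"],arm.state()["force"])
E
```

```text
[ 0.07883949  0.19947905 -4.15745847] [ 0.04  0.79  2.02 -1.47  1.2  -1.93]
27.5667 [ 0.01741644 -0.34058627 -3.93858583]
```

View pics/out.png

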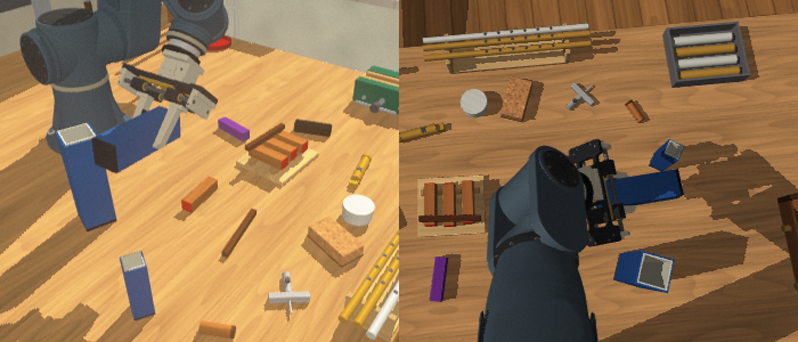

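The blank lies on the worktop (scene pixel about 275,220), clear of everything. Now I stand the empty holder back at (0.46,-0.19).

```bash
python3 - <<'E'
from h import *
hd=np.array([np.cos(HEAD),np.sin(HEAD),0])
def go(P,spin,pitch,v=.15):
    p,o=side(P,spin,pitch); arm.line_to(p,v,o)
P=np.array([.46,-.10,.26]); H=np.array([.46,-.19,.108])
go(P,180,45,.2); q=arm.state()["q"]; q[5]+=np.pi; arm.goto_joints(q)
go(H+[0,0,.03],0,40,.2); go(H+[0,0,.001],0,40,.05); print(arm.state()["force"])
effector.grip(1.0)
go(H-hd*.077+[0,0,.066],0,40); go(H-hd*.13+[0,0,.16],0,40,.2)
# look straight down between blank and stick
arm.move_pose([.40,.10,.48],down(0)); s=arm.state(); print(s["t"],s["q"].round(2))
ci=vision.camera_info("wrist"); print(ci)
save(vision.snapshot("top"),"pics/top2f.png"); im=cv2.imread("pics/top2f.png")[:,:,::-1]
a=cv2.resize(im[165:265,205:435],None,fx=3.45,fy=3.45,interpolation=cv2.INTER_CUBIC)
w=cv2.resize(vision.snapshot("wrist"),(400,250)); a=np.vstack([a,np.pad(w,((0,0),(0,a.shape[1]-400),(0,0)))]); save(a,"pics/top2.png")
E
```

```text
[ 0.50581425 -0.82496664 -4.88011235]
35.6833 [ 0.13  0.01  1.88 -0.    1.26  0.13]
{'fx': 299.15931541283345, 'fy': 299.15931541283345, 'cx': 325.8226073734607, 'cy': 197.99217109083676, 'xyz': array([0.40091057, 0.17668192, 0.45802355]), 'orientation': array([ 2.85823231e+00, -2.40402396e-03, -4.03676113e-03])}
```

View pics/top2.png

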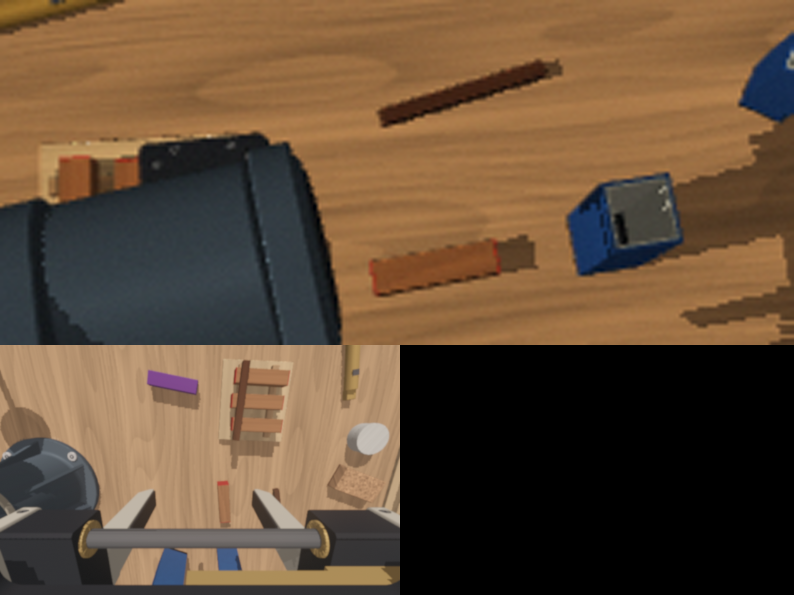

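Top view: the blank's top face is at about (370,261), (375,294), (497,240), (501,273) in the crop, and the stick is unmoved. The holder stands at about (630,220), empty apart from shadow. Next the stick.

```bash
python3 - <<'E'
from h import *
L=lambda p:(p[0]/3.45+205,p[1]/3.45+165)
B=np.array([ray("top",L(p),.028) for p in((371,261),(376,295),(501,273),(497,240))]); ax=(B[2:].mean(0)-B[:2].mean(0))
print("blank",B.mean(0).round(4),np.linalg.norm(ax),np.linalg.norm(B[1]-B[0]),np.degrees(np.arctan2(ax[1],ax[0])))
def best(p,yaws): return down(np.radians(min(yaws,key=lambda y:abs(planner.inverse_kinematics(p,down(np.radians(y)))[5]))))
S=np.array([.598,-.085]); T=np.array([.511,.2005])+R.from_euler("z",-3,degrees=True).apply([.036,0,0])[:2]
effector.grip(.5,25)
o=best([*S,.27],(11.8,-168.2)); arm.move_pose([*S,.27],o); arm.line_to([*S,.189],.12)
effector.grip(0.0,25); s=arm.state(); print(s["t"],s["opening"]*93,s["force"])
arm.line_to([*S,.31],.2)
o=best([*T,.31],(-3,177)); arm.move_pose([*T,.31],o); arm.line_to([*T,.26],.15); arm.line_to([*T,.2435],.05)
print(arm.state()["opening"]*93,arm.state()["force"])
effector.grip(.4); arm.line_to([*T,.34],.2)
print(arm.state()["t"])
E
```

```text
blank [ 0.4492 -0.0444  0.028 ] 0.10583662863605625 0.028384167070838927 -85.94649783725552
39.425 13.975453873666705 [0.03476852 0.01374039 2.14203396]
13.68225163579744 [-0.50048591 -0.21706655  0.3872184 ]
43.5
```

```bash
python3 - <<'E'
from h import *
def best(p,yaws): return down(np.radians(min(yaws,key=lambda y:abs(planner.inverse_kinematics(p,down(np.radians(y)))[5]))))
B=np.array([.4492,-.0444])
effector.grip(.65,30)
o=best([*B,.30],(4,-176)); arm.move_pose([*B,.30],o); arm.line_to([*B,.190],.15)
effector.grip(0.1,30); s=arm.state(); print(s["t"],s["opening"]*93,s["force"])
arm.line_to([*B,.29],.2); print(arm.state()["force"])
a=vision.snapshot("top"); save(a,"pics/top3f.png"); b=vision.snapshot("scene"); save(b,"pics/scene3f.png")
A=cv2.resize(a[190:270,205:305],(500,400),interpolation=cv2.INTER_CUBIC); C=cv2.resize(b[140:220,270:400][:, :60*2],(300,200)); 
C=cv2.resize(b[100:220,260:360+0],(300,360)); C=np.pad(C,((0,40),(0,0),(0,0))); save(np.hstack([A,C]),"pics/st3.png")
E
```

```text
Traceback (most recent call last):
TypeError: 'NoneType' object is not subscriptable
```

```bash
cat >> h.py <<'E'
def best(p,yaws):
    c=[(abs(q[5]),y) for y in yaws if (q:=planner.inverse_kinematics(p,down(np.radians(y)))) is not None]
    return down(np.radians(min(c)[1]))
E
python3 - <<'E'
from h import *
B=np.array([.4492,-.0444])
o=best([*B,.30],(4,-176)); arm.move_pose([*B,.30],o); arm.line_to([*B,.190],.15)
effector.grip(0.1,30); s=arm.state(); print(s["t"],s["opening"]*93,s["force"])
arm.line_to([*B,.29],.2); print(arm.state()["force"])
a=vision.snapshot("top"); save(a,"pics/top3f.png"); b=vision.snapshot("scene"); save(b,"pics/scene3f.png")
A=cv2.resize(a[190:270,205:305],(500,400),interpolation=cv2.INTER_CUBIC)
C=cv2.resize(b[130:230,290:390],(300,300)); C=np.pad(C,((0,100),(0,0),(0,0))); save(np.hstack([A,C]),"pics/st3.png")
E
```

```text
46.6417 27.78910894777044 [-0.49708612  0.35165194  4.09935044]
[-0.09893611  1.20865931 -1.72911126]
```

View pics/st3.png

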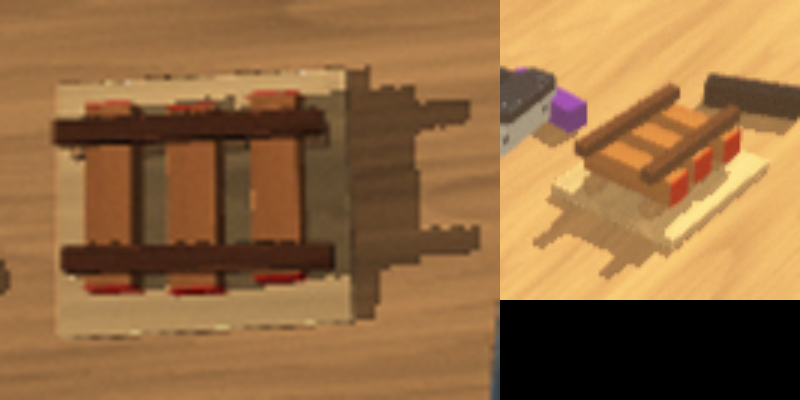

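Both sticks lie across the three blanks, parallel, near the ends: loose one centred at crop (189,127), laid one at (197,258). Now I place the blank.

```bash
python3 - <<'E'
from h import *
m=lambda u,v:ray("top",(205+u/5,190+v/5),.068)
l,k=m(189,127),m(197,258); print(l,k,(l+k)/2); c=(l+k)/2
P=np.array([np.clip(c[0],.503,.515),.199])
o=best([*P,.33],(87,-93)); arm.move_pose([*P,.33],o); arm.line_to([*P,.275],.12); arm.line_to([*P,.2585],.04)
print(P,arm.state()["opening"]*93,arm.state()["force"])
effector.grip(.55); arm.line_to([*P,.34],.15)
arm.move_pose([.40,-.02,.42],o); print(arm.state()["t"])
a=vision.snapshot("top"); b=vision.snapshot("scene"); save(a,"pics/top4f.png")
A=cv2.resize(a[190:270,205:305],(450,360),interpolation=cv2.INTER_CUBIC)
C=cv2.resize(b[100:340,150:390],(350,360)); save(np.hstack([A,C]),"pics/st4.png")
E
```

```text
[0.54488712 0.19675096 0.068     ] [0.47124316 0.19668494 0.068     ] [0.50806514 0.19671795 0.068     ]
[0.50806514 0.199     ] 27.677944858007567 [-0.1476264  -0.26972675 -1.18381516]
51.8583
```

View pics/st4.png

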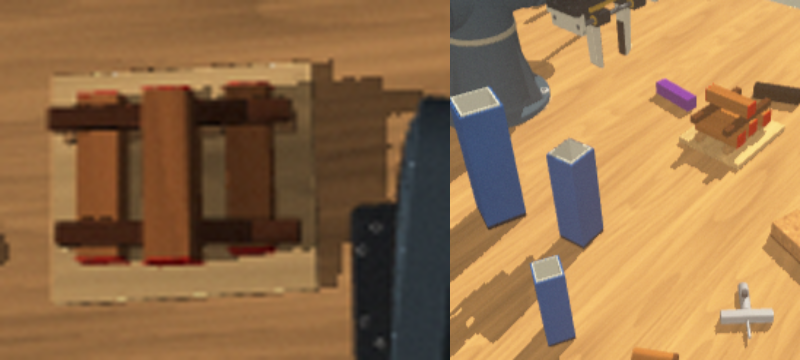

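The blank lies across both sticks in line with the lower blanks, over the middle one, with both ends overhanging. The holder stands upright and empty, well clear of the stand, so I hand in.

```bash
python3 - <<'E'
from h import *
print(arm.state()["t"],arm.state()["force"]); hand_in()
E
```

```text
51.9583 [ 0.23236999  0.44398975 -0.31614784]
the job is handed in; nothing more can be done
```

The job is done and was handed in at 52.0 s of the 72 s allowed; no verdict is reported.

**What I did:**
- **Holder:** I moved the middle-sized holder to open worktop first, because the large holder beside it would have blocked the gripper. I then tipped it slowly, low over the worktop, until the blank slid out, and stood it upright and empty at about (0.46, -0.19).
- **Stand:** I laid the loose stick across the bare ends of the lower blanks, then laid the blank across both sticks.

**Last checks:**
- **Sticks:** The measured centres are 74 mm apart. Along the stand's x, the loose one is about +34 mm and the laid one about -40 mm from the middle.
- **Blank:** In the final top and scene views it looks in line with the lower blanks and resting on both sticks, with both ends overhanging. I placed it about 3 mm from the stand's centre.
- **Holder and bystanders:** The holder stands clear of the stand, and I saw nothing else moved.
- **Not measured:** I judged the blank's level and its contact with the sticks by eye, and did not re-measure how far the lower blanks may have shifted.

One script stopped on a grasp angle the arm could not reach. The arm had not moved, apart from the gripper opening, and the corrected script ran cleanly. No check disagreed.

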